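Rub down the spare peg rail between coats

ROBOT

A 7-joint arm with a two-finger parallel gripper is mounted at the origin on the work surface. World frame = base frame: x ahead of the robot, y to its left, z up, the work surface at z = 0. Lengths are in m, angles in rad, forces in N, time in s.
With the tool pointing down it reaches from about 0.425 to 1.025 m from the base axis. Payload 3.6 kg.
Tool frame: the origin (TCP) lies on the centre line of the jaws, within the pads' length; the fingertips stand 17 mm ahead of it and the grasp point (between the pads) lies 2 mm behind it; z points along the fingers, y is the direction in which the jaws open and shut (so a half turn about z gives the same grasp; the last joint's range is limited). The gripper opens to 85 mm and grips with 20 to 120 N. Pads are 22 mm wide; open, the fingers measure 114 mm over their backs; the gripper's body (76 mm by 85 mm) begins 54 mm behind the grasp point. The pads swing forward as they close: fully open they stand 13 mm farther back than shut.
Start: joints at [-1.367, 0.591, 0.048, 1.609, -0.033, 0.943, -0.034], TCP at [0.212, 0.693, 0.248] pointing down, gripper open.
Joint ranges: [-2.69, 2.69], [-0.47, 2.24], [-1.27, 1.36], [0.19, 2.51], [-1.53, 4.68], [0.08, 2.07], [-3.09, 3.09]. Speed limits (rad/s): [2.57, 2.57, 3.14, 3.14, 3.14, 3.14, 3.14].

INTERFACE

Orientations are given as a rotation vector (axis times angle).
In Python, from station import status, vision, job gives the robot as it stands.
- The arm moves only by the tool move_arm, never from a script. Its argument "moves" is a list of rows, each an object with "fingers": the gripper command: -1 is shut, 1 is fully open, values between are in proportion; "linear": the shift along the tool's x, y, z in mm, a list of three; "turn": the turn about the tool's z in degrees. In form: [{"fingers": fingers, "linear": [x, y, z], "turn": turn}, ...]. A call has 1 to 5 rows; each row is the pose to reach, as a shift and turn from the pose commanded when the call began, along the tool's axes at that moment; what a row does not reach only later rows make up. A row lasts 1/8 s, in which the tool goes at most 62.5 mm and 10.7 degrees, less where a joint would pass 70% of its speed; a pose out of reach is approached as far as the arm can. A call with a gripper value outside its range is refused whole. The fingers move at their own pace and stop on an object; "grip_force" is the grip in N (left out, the last holds). Time passes only in rows, so rows that repeat a pose let the fingers close. It gives the time, the measured TCP pose, the force and the opening at its end, in the units of the state.
- status.observe(): the state, without advancing time (a new reading comes with each control period).
- vision.read_camera(name): name is "scene" or "side" or "wrist"; returns a dict with "color" (384x512x3 uint8, red, green, blue), "depth" (384x512 float32, m along the optical axis (not along the pixel's ray), 0 where there is no reading), "fx", "fy", "cx", "cy" (pixels), "camera_from_world" (4x4, takes a point from world to camera coordinates). Camera axes: x right, y up, looking along -z (the intrinsics and any distortion apply to the point x, -y, -z); pixel columns grow to the right and rows downward; lengths in m; the calibration is good to about 2 mm. A picture is of the moment at which its call begins.
- job.job_done(): hands the job in, once; it reports no verdict.
Trained networks look in a picture, given as the dict that the camera call returned (one of the last four; its "shot" number tells which), for a name from the list of things; names that differ only in an ending like _2 or _b are one class to them, and where a whole thing is asked for, a point or a joint stands for the part that bears it (a point fixed in the world has none). Each returns a list of dicts, best first, with "confidence" (0 to 1); they miss things now and then, are a little off and sometimes report something else, mostly with a low value. They report only what shows in the picture. A call takes as long as a camera call. They do not tell look-alikes from the thing itself.
- vision.spot_in(name, picture): "box" ([left, top, width, height] in pixels, round what is visible of it).
The state is a dict: "t": time; "joint_positions": joint angles; "qd": joint speeds; "joint_torque": joint torques, N m; "ee_pos": TCP position; "eef_rot": TCP orientation; "ft_force": force on the tool from outside, world axes, zero at the start; "moment": the same for the moment, N m; "gripper_width": opening from 0.0 (shut) to 1.0 (fully open).
Only numpy, scipy, OpenCV 4.12 (cv2) and the standard library are available. Lean on these libraries where they do the work, as an engineer would, in place of code of your own. Each camera call takes 0.05 s, during which the arm holds its last target.

TASK

Take the long rubbing block out of its moulded tray and rub down the clear strip beside the pegs on the spare peg rail: one unbroken pass with the block lying lengthwise along the rail, from close to the end stop until it is close to the open end, pressing lightly and steadily so that the sprung rail stays about half way down all along and never bottoms out. Keep off the pegs, then lay the block back down in its own tray, and leave everything else on the counter where it is.

Things in the scene. Friction and masses are not known exactly. Their poses are not given: they have to be found in the camera images.
- long_block: Long rubbing block: cork sole 90 (its x) x 44 (y) x 14 mm (z) with an upright wooden ridge handle on top, 60 (x) x 18 (y) mm, from 14 to 52 mm above the underside. 0.15 to 0.28 kg. Origin: centre of the underside; x along its length, z up. Grip it across the 18 mm ridge. It starts in the cavity of long_tray.
- long_tray: Fixed grey moulded tray 140 (x) x 90 (y) x 18 mm with one rectangular cavity in its middle, 100 (x) x 54 (y) mm and 11 mm deep (cavity floor 7 mm above the counter): the long block's tray. Origin: centre of its underside; axes along its sides.
- short_tray: Fixed grey moulded tray of the same outside size, with a shorter cavity, 66 (x) x 54 (y) mm, 11 mm deep, holding the short block. Origin: centre of its underside. The two trays stand one on the left and one on the right, either way round.
- short_block: Short rubbing block, not needed: the same section as the long one but only 56 mm long, with a 30 mm long ridge. Origin: centre of its underside.
- jig: Fixed aluminium jig 124 (x) x 370 (y) mm holding a spare ash peg rail face up on springs between two 10 mm cheeks (inner faces x = -52 and +52 mm, tops 58 mm above the counter). Origin: centre of its underside; y is its long axis. End stop: steel bar 12 mm thick, 72 mm high, at the -y end (inner face y = -173 mm); the +y end is open.
- board (a joint): How far the rail is pressed down on its springs, in m: 0 when free, about 0.008 is half way, 0.016 is bottomed out. It takes about 1.5 N to start moving and 0.5 N more per mm (about 5.5 N, the block's weight included, at half way). The rail stays level.
- lane_mid (a point): Middle of the clear strip to rub, on the rail's upper face (sinks with it; 52 mm above the counter when free). Axes as the jig, y towards the open end. The rail reaches from y = -170 to +170 mm of this point; the strip from the near cheek (x = -36 mm) to the pegs (x = +35 mm). The pass takes the block's centre from about y = -110 to about +110 mm.
- pegs (a point): Two round wooden pegs that stand up from the rail's face, 16 to 19 mm in diameter and 65 mm high, at x = +28, y = -90 and +90 mm in this frame. This point: centre of the rail's upper face, axes as the jig.
- cue_lamp: Fixed cue lamp on a slender post, an obstacle: foot 72 mm in diameter, lamp head 52 mm in diameter at the top, 287 mm high. Origin: centre of its underside.
- globe: Bystander: frosted white glass globe, 128 mm in diameter and 134 mm high. Origin: centre of its underside.
- stopwatch: Bystander: steel stopwatch lying flat, 52 mm in diameter, 13 mm high, crown to its +x (42 mm from the centre). Origin: centre of its underside.
- doorstop: Bystander: yellow rubber doorstop wedge 110 (x) x 42 x 32 mm. Origin: centre of its underside.
- varnish_tin: Bystander: tin 72 mm in diameter, 100 mm high. Origin: centre of its underside.
- mug: Bystander: white mug 80 mm in diameter, 90 mm high, handle to its +y. Origin: centre of its underside.
- headset_base: Bystander: black plastic headset base 100 (x) x 85 x 46 mm. Origin: centre of its underside.
Things that resemble listed ones, but are neither listed nor needed, are in the scene too. What is shaped like the long_tray but red is not meant. Leave any red look-alike of the long_block alone.

How it is judged:
By the outcome, as a careful person would: the job done as asked, in the order asked, and still so for the second after the job is handed in, with the robot touching nothing.
It also fails if it takes over 70 s, if anything falls off the work surface, if the arm or the gripper's body presses on something with over 40 N, if the wrist force passes 120 N, or if a joint passes its speed limit or range.

## Working session

There is one attempt and no reset: what is moved stays moved. The work goes in short steps, Python scripts to look and compute and a tool call to move; the robot and the scene stay as the last step left them, time stands still between calls to the robot, and variables do not carry over. Pictures are saved under pics/ and viewed, and the job is handed in when it is done.

Besides the shell and the picture viewer there is one more tool, called after ">>>" by a JSON object that holds its "method" and its "body". move_arm: Moves the arm, as the interface text tells. Its arguments: {"type":"object","properties":{"moves":{"type":"array"},"grip_force":{"type":"number"}},"required":["moves"]}

```bash
ls; mkdir -p pics
python3 - <<'E'
from station import status, vision
import cv2, numpy as np
s=status.observe(); print({k:np.round(v,3).tolist() for k,v in s.items()})
for n in ["scene","side","wrist"]:
    p=vision.read_camera(n); cv2.imwrite(f"pics/{n}0.png",p["color"][:,:,::-1]); 
    np.savez(f"pics/{n}0.npz",**{k:v for k,v in p.items()})
    print(n,p["fx"],p["cx"],p["cy"],[k for k in p]); print(np.round(p["camera_from_world"],3).tolist())
    for o in ["long_block","long_tray","jig","short_block"]:
        print(o,[(np.round(d["box"]).tolist(),round(d["confidence"],2)) for d in vision.spot_in(o,p)])
E
```

```text
pics
{'t': 0.0, 'joint_positions': [-1.368, 0.592, 0.048, 1.61, -0.033, 0.943, -0.034], 'qd': [0.0, -0.001, -0.001, 0.0, -0.0, 0.001, 0.001], 'joint_torque': [0.0, -54.87, 1.547, -19.813, 0.009, 0.009, 0.0], 'ee_pos': [0.212, 0.693, 0.247], 'eef_rot': [-0.464, -3.107, 0.004], 'ft_force': [-0.096, 0.504, -0.379], 'moment': [-0.01, 0.022, 0.003], 'gripper_width': 1.003}
scene 425.3264975036925 251.78758291421738 185.3133950781576 ['color', 'depth', 'fx', 'fy', 'cx', 'cy', 'camera_from_world', 'shot']
[[-0.554, 0.832, 0.007, 0.348], [-0.669, -0.45, 0.592, 0.272], [0.495, 0.323, 0.806, -1.627], [0.0, 0.0, 0.0, 1.0]]
long_block [([134.0, 131.0, 31.0, 17.0], 0.65), ([183.0, 136.0, 22.0, 23.0], 0.62)]
long_tray [([182.0, 93.0, 35.0, 35.0], 0.94), ([170.0, 133.0, 44.0, 36.0], 0.83), ([185.0, 225.0, 24.0, 37.0], 0.51), ([180.0, 137.0, 25.0, 22.0], 0.34)]
jig [([227.0, 166.0, 112.0, 100.0], 0.86)]
short_block [([358.0, 249.0, 23.0, 23.0], 0.57), ([341.0, 235.0, 59.0, 55.0], 0.16)]
side 443.26551274008193 253.14725251261942 198.28501678460336 ['color', 'depth', 'fx', 'fy', 'cx', 'cy', 'camera_from_world', 'shot']
[[0.726, -0.688, -0.011, -0.424], [0.535, 0.555, 0.637, -0.302], [-0.432, -0.468, 0.771, -1.21], [0.0, 0.0, 0.0, 1.0]]
long_block [([352.0, 304.0, 37.0, 22.0], 0.94), ([300.0, 269.0, 23.0, 30.0], 0.58)]
long_tray [([260.0, 328.0, 63.0, 54.0], 0.81), ([285.0, 260.0, 52.0, 51.0], 0.74)]
jig [([190.0, 148.0, 93.0, 92.0], 0.83), ([238.0, 129.0, 38.0, 26.0], 0.53)]
short_block [([163.0, 141.0, 22.0, 16.0], 0.52)]
wrist 285.8511373062011 259.05719134094755 194.2351887351555 ['color', 'depth', 'fx', 'fy', 'cx', 'cy', 'camera_from_world', 'shot']
[[0.293, 0.956, -0.001, -0.725], [-0.908, 0.277, -0.315, 0.041], [-0.301, 0.093, 0.949, -0.381], [0.0, 0.0, 0.0, 1.0]]
long_block []
long_tray []
jig []
short_block []
```

View pics/scene0.png

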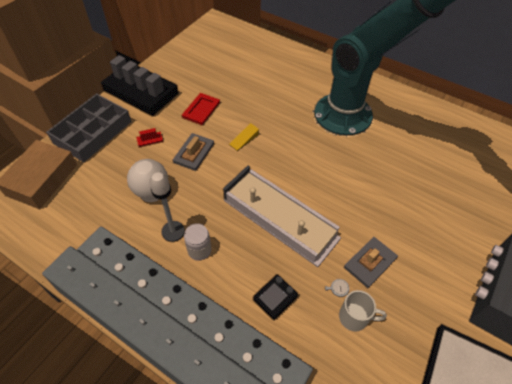

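View pics/side0.png

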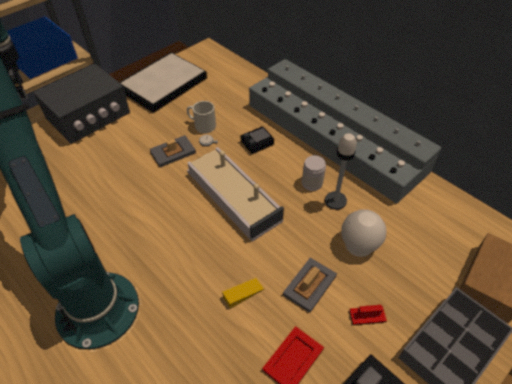

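View pics/wrist0.png

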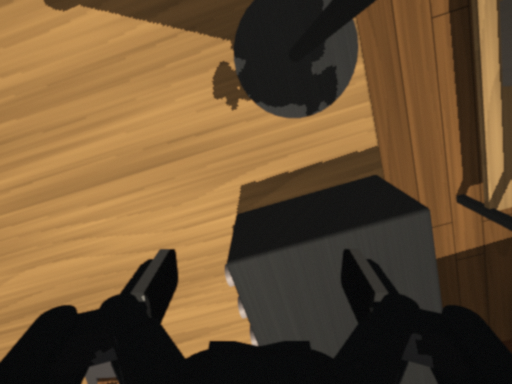

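Candidates for long block/tray, by scene pixel: grey tray with block (193,151), grey tray with block (371,262), empty red tray (201,108), red block (149,137). The red ones are excluded. The (193,151) block looks the longer; I'll check it in a crop and by measuring.

```bash
cat > h.py <<'E'
import numpy as np, cv2
def load(f): return dict(np.load(f))
def cloud(p):
    d=p["depth"].astype(float); h,w=d.shape
    v,u=np.mgrid[:h,:w]
    X=np.stack([(u-p["cx"])/p["fx"]*d,-(v-p["cy"])/p["fy"]*d,-d,np.ones_like(d)],-1)
    W=X@np.linalg.inv(p["camera_from_world"]).T
    W[d==0]=np.nan
    return W[...,:3]
def proj(p,P):
    P=np.atleast_2d(P); c=np.c_[P,np.ones(len(P))]@p["camera_from_world"].T
    return np.c_[p["cx"]+p["fx"]*c[:,0]/-c[:,2], p["cy"]-p["fy"]*c[:,1]/-c[:,2]]
def crop(p,x,y,w,h,s,f):
    cv2.imwrite(f,cv2.resize(p["color"][y:y+h,x:x+w,::-1],None,fx=s,fy=s,interpolation=cv2.INTER_CUBIC))
E
python3 - <<'E'
from h import *
S=load("pics/scene0.npz");D=load("pics/side0.npz")
crop(D,270,245,80,75,7,"pics/c1.png"); crop(D,140,120,80,60,7,"pics/c2.png")
for n,p,boxes in [("scene",S,{"A":(168,130,52,42),"B":(340,233,62,58),"jig":(215,160,132,110)}),("side",D,{"A":(278,255,64,60),"B":(145,130,55,40),"jig":(180,140,110,105)})]:
    W=cloud(p)
    for k,(x,y,w,h) in boxes.items():
        q=W[y:y+h,x:x+w].reshape(-1,3); q=q[~np.isnan(q[:,0])]
        print(n,k,"table z",np.median(q[q[:,2]<0.006][:,2]) )
        for a,b in ([(0.013,0.022),(0.03,0.05),(0.05,0.075)] if k!="jig" else [(0.02,0.05),(0.045,0.055),(0.055,0.063),(0.066,0.08),(0.09,0.13)]):
            m=q[(q[:,2]>a)&(q[:,2]<b)]
            if len(m)>8:
                r=cv2.minAreaRect((m[:,:2]*1000).astype(np.float32)); print("  ",a,len(m),np.round(r[0],1),np.round(r[1],1),round(r[2],1),"med z",np.round(np.median(m[:,2]),4))
E
```

```text
scene A table z 0.0005019677886155538
   0.013 564 [ 472.9 -352.2] [144.3  95.6] 10.2 med z 0.0184
   0.03 54 [ 474.5 -341.4] [18.5 57. ] 82.9 med z 0.0415
   0.05 86 [ 473.1 -349.5] [62.9 19.9] 8.9 med z 0.0583
scene B table z 0.0005812927012376345
   0.013 1119 [547.2 338.1] [ 90.4 203.9] 76.9 med z 0.0184
   0.03 29 [522.9 346.8] [12.5 29.6] 42.5 med z 0.0399
   0.05 70 [516.7 342.4] [18.1 31.1] 78.8 med z 0.0585
scene jig table z 0.0004003416775443247
   0.02 959 [540.3  38.9] [353.8 123.9] 84.9 med z 0.0466
   0.045 2854 [536.8  40.5] [351.1 128.3] 83.9 med z 0.052
   0.055 1083 [536.5  39.5] [352.2 127.8] 84.2 med z 0.0572
   0.066 163 [569.1 -17.4] [293.7 117. ] 66.3 med z 0.0721
   0.09 88 [565.6  43.6] [195.4  18.8] 84.9 med z 0.1111
side A table z -0.00034084796058231337
   0.013 1071 [ 470.3 -352.1] [143.   91.3] 9.9 med z 0.018
   0.03 54 [ 468.3 -360.1] [14.2 58.6] 83.8 med z 0.0405
   0.05 141 [ 469.8 -351.7] [60.5 18.6] 9.1 med z 0.0578
side B table z -0.0001773464890721943
   0.013 554 [513.6 341.6] [100.8 141.2] 75.3 med z 0.0178
   0.03 68 [511.3 267.7] [167.4  37.1] 86.3 med z 0.0432
   0.05 121 [514.8 262.2] [179.   46.4] 86.5 med z 0.0548
side jig table z -0.0002633301794147114
   0.02 1332 [545.7  80.4] [440.6 338.2] 49.4 med z 0.0449
   0.045 2467 [594.6  30.5] [359.2 248.2] 84.2 med z 0.0515
   0.055 681 [533.5  36.9] [358.8 126.8] 84.2 med z 0.0574
   0.066 190 [516.6  -5.9] [277.8 123.6] 89.9 med z 0.0718
   0.09 78 [561.7  39.1] [196.   17.7] 84.2 med z 0.1104
```

Run:
```python
from h import *
a=cv2.imread("pics/c1.png");b=cv2.imread("pics/c2.png")
h=max(a.shape[0],b.shape[0]);c=np.zeros((h,a.shape[1]+b.shape[1],3),np.uint8);c[:a.shape[0],:a.shape[1]]=a;c[:b.shape[0],a.shape[1]:]=b
cv2.imwrite("pics/c12.png",cv2.resize(c,(800,int(h*800/c.shape[1]))))
```

```text
(no output)
```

View pics/c12.png

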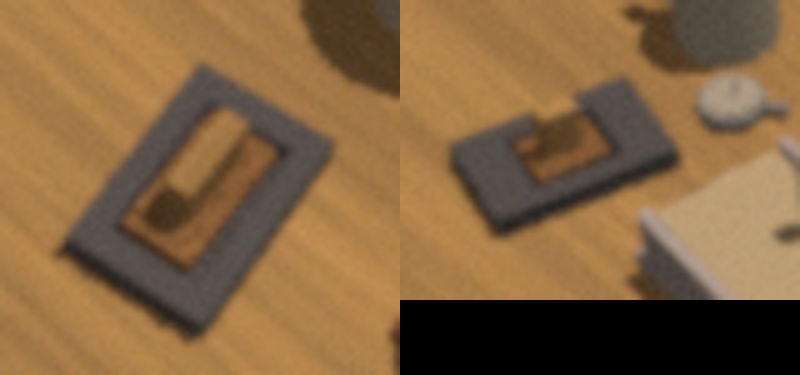

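The crop shows the side-view tray at (310,283) holding the long block: its ridge measures 62x19 mm and the cavity fills most of the tray. The tray at (173,151) holds the short one. Next I'll measure the jig more exactly and locate the obstacles.

Run:
```python
from h import *
S=load("pics/scene0.npz");D=load("pics/side0.npz")
WS=cloud(S);WD=cloud(D)
Q=np.r_[WS.reshape(-1,3),WD.reshape(-1,3)];Q=Q[~np.isnan(Q[:,0])]
Q=Q[(Q[:,0]>.3)&(Q[:,0]<1.1)&(abs(Q[:,1])<.7)&(Q[:,2]>.085)&(Q[:,2]<.5)]
# obstacle map by connected comps in 10mm grid
g=np.zeros((80,140),np.uint8); i=((Q[:,0]-.3)*100).astype(int).clip(0,79); j=((Q[:,1]+.7)*100).astype(int).clip(0,139); g[i,j]=1
n,l,st,c=cv2.connectedComponentsWithStats(g)
for k in range(1,n):
    m=Q[l[i,j]==k]; print(k,len(m),np.round(m.min(0),3),np.round(m.max(0),3))
# jig: peg points per cam
for nme,W in(("scene",WS),("side",WD)):
    q=W.reshape(-1,3);q=q[~np.isnan(q[:,0])]
    m=q[(q[:,2]>.1)&(q[:,2]<.125)&(q[:,0]>.5)&(q[:,0]<.6)&(abs(q[:,1]-.04)<.13)]
    for s in(-1,1):
        k=m[(s*(m[:,1]-.04)>0)]; print(nme,"peg",len(k),np.round(k.mean(0),4),np.round((k.min(0)+k.max(0))/2,4))
    # cheek tops/rail face
    u=np.array([np.cos(np.radians(84.3)),np.sin(np.radians(84.3))]); 
    near=(abs(q[:,0]-.536)<.13)&(abs(q[:,1]-.04)<.23)
    z=q[near&(q[:,2]>.0555)&(q[:,2]<.0605)]
    a=(z[:,:2]-[.536,.04])@u; b=(z[:,:2]-[.536,.04])@[u[1],-u[0]]
    for s in(-1,1):
        k=(s*b>.045)&(s*b<.07)
        if k.sum()>20:
            f=np.polyfit(a[k],b[k],1); print(nme,"cheek",s,k.sum(),"b",np.round([f[1],b[k].min(),b[k].max()],4),"slope deg",np.degrees(f[0]),"a",np.round([a[k].min(),a[k].max()],4))
    e=q[near&(q[:,2]>.0685)&(q[:,2]<.075)]; a=(e[:,:2]-[.536,.04])@u; b=(e[:,:2]-[.536,.04])@[u[1],-u[0]]; k=a<-.15
    print(nme,"stop",k.sum(),np.round(np.percentile(a[k],[2,50,98]),4),np.round(np.percentile(b[k],[2,50,98]),4))
```

```text
1 160 [ 0.318 -0.7    0.087] [ 0.372 -0.664  0.127]
2 478 [ 0.314 -0.649  0.085] [ 0.371 -0.608  0.126]
3 2888 [0.3   0.61  0.085] [0.534 0.7   0.138]
4 91 [ 0.544 -0.058  0.085] [ 0.566 -0.037  0.118]
5 97 [0.562 0.12  0.085] [0.583 0.141 0.12 ]
6 2038 [ 0.618 -0.424  0.085] [ 0.744 -0.305  0.137]
7 268 [0.649 0.332 0.085] [0.732 0.414 0.096]
8 1130 [ 0.731 -0.232  0.085] [ 0.788 -0.178  0.288]
9 784 [ 0.723 -0.137  0.085] [ 0.8   -0.063  0.107]
10 27373 [ 0.884 -0.353  0.085] [1.092 0.35  0.145]
scene peg 32 [ 0.5586 -0.0443  0.112 ] [ 0.5574 -0.0456  0.1105]
scene peg 41 [0.5766 0.1335 0.111 ] [0.5738 0.1327 0.1096]
scene cheek -1 257 b [-0.0556 -0.0627 -0.0455] slope deg 0.08715141670905631 a [-0.1686  0.1757]
scene cheek 1 306 b [0.0576 0.0454 0.0647] slope deg -0.05758943744532805 a [-0.1766  0.1739]
scene stop 110 [-0.1791 -0.1722 -0.1658] [-0.0582  0.0008  0.0605]
side peg 31 [ 0.551  -0.0511  0.1117] [ 0.5528 -0.051   0.1089]
side peg 27 [0.5693 0.1281 0.111 ] [0.5702 0.1277 0.1104]
side cheek -1 213 b [-0.0587 -0.0654 -0.0455] slope deg -0.03736635434356898 a [-0.1801  0.1726]
side cheek 1 186 b [0.0548 0.0452 0.0615] slope deg 0.11495223772402395 a [-0.1802  0.176 ]
side stop 130 [-0.1811 -0.1752 -0.1683] [-0.0631 -0.0048  0.057 ]
```

```bash
cat >> h.py <<'E'
from scipy.spatial.transform import Rotation as R
def pose():
    from station import status
    s=status.observe(); return s,np.array(s["ee_pos"]),R.from_rotvec(s["eef_rot"])
def plan(targets):
    """targets: [(x,y,z,yaw_deg of tool y)], m"""
    s,p,r=pose(); M=r.as_matrix(); yaw=np.degrees(np.arctan2(M[1,1],M[0,1]))
    print("t",round(s["t"],2),"p",np.round(p*1000,1),"yaw",round(yaw,2),"tilt",np.round(np.degrees(np.arccos(-M[2,2])),2),"F",np.round(s["ft_force"],2),"w",round(s["gripper_width"],3),"j",np.round(s["joint_positions"],2))
    for t in targets:
        l=M.T@((np.array(t[:3])-p)*1000); d=-((t[3]-yaw+180)%360-180)
        print("  lin",np.round(l,1),"turn",round(d,1))
E
python3 - <<'E'
from h import *
plan([(.48,.25,.25,34),(.48,-.2,.25,-60),(.4714,-.3506,.25,-80.5)])
E
```

```text
t 0.75 p [212.1 693.3 248.4] yaw 72.99 tilt 0.01 F [ 0.86 -0.76 -0.3 ] w 1.003 j [-1.37  0.59  0.05  1.61 -0.03  0.94 -0.03]
  lin [-385.9 -345.6   -1.6] turn 39.0
  lin [-517.5 -775.9   -1.7] turn 133.0
  lin [-553.3 -922.4   -1.7] turn 153.5
```

>>> {"method": "move_arm", "body": {"moves": [{"fingers":0,"linear":[-43,-38,0],"turn":8},{"fingers":0,"linear":[-86,-77,0],"turn":16},{"fingers":0,"linear":[-129,-115,0],"turn":24},{"fingers":0,"linear":[-171,-154,0],"turn":32},{"fingers":0,"linear":[-214,-192,0],"turn":39}]}}

```text
t: 1.38
ee_pos: [0.3614, 0.4456, 0.2487]
eef_rot: [1.48, 2.771, 0.001]
ft_force: [0.9, 0.3, -0.3]
gripper_width: 0.5
```

Run:
```python
from h import *
plan([(.48,.25,.25,15),(.48,.1,.25,-20)])
```

```text
t 1.38 p [361.4 445.6 248.7] yaw 33.77 tilt 0.06 F [ 0.94  0.26 -0.31] w 0.5 j [-1.15  0.41  0.25  1.96 -0.14  0.78 -0.24]
  lin [-228.6  -10.2   -1.4] turn 18.8
  lin [-353.3  -93.5   -1.5] turn 53.8
```

>>> {"method": "move_arm", "body": {"moves": [{"fingers":0,"linear":[-57,-2,0],"turn":9},{"fingers":0,"linear":[-114,-5,0],"turn":18},{"fingers":0,"linear":[-172,-8,0],"turn":27},{"fingers":0,"linear":[-229,-10,0],"turn":36},{"fingers":0,"linear":[-276,-41,0],"turn":45}]}}

```text
t: 2.0
ee_pos: [0.4839, 0.1942, 0.2491]
eef_rot: [2.428, 1.99, 0.006]
ft_force: [0.8, -0.0, 0.6]
gripper_width: 0.498
```

Run:
```python
from h import *
plan([(.48,-.2,.25,-60)])
```

```text
t 2.0 p [483.9 194.2 249.1] yaw -11.34 tilt 0.25 F [ 0.78 -0.03  0.56] w 0.498 j [-0.85  0.37  0.5   2.08 -0.25  0.75 -0.39]
  lin [-387.2   73.6   -1.2] turn 48.7
```

>>> {"method": "move_arm", "body": {"moves": [{"fingers":0,"linear":[-58,11,0],"turn":10},{"fingers":0,"linear":[-116,22,0],"turn":20},{"fingers":0,"linear":[-174,33,0],"turn":30},{"fingers":0,"linear":[-232,44,0],"turn":40},{"fingers":0,"linear":[-290,55,0],"turn":50}]}}

```text
t: 2.62
ee_pos: [0.4797, -0.1014, 0.2488]
eef_rot: [3.043, 0.779, 0.002]
ft_force: [0.8, 0.9, -0.1]
gripper_width: 0.499
```

Run:
```python
from h import *
plan([(.4714,-.32,.25,-80.5),(.4714,-.3506,.22,-80.5)])
```

```text
t 2.62 p [ 479.7 -101.4  248.8] yaw -61.28 tilt 0.09 F [ 0.76  0.87 -0.09] w 0.499 j [-0.47  0.38  0.77  2.15 -0.39  0.75 -0.52]
  lin [-112.3  187.7   -1.3] turn 19.2
  lin [-127.1  214.6   28.7] turn 19.2
```

>>> {"method": "move_arm", "body": {"moves": [{"fingers":0.2,"linear":[-26,45,0],"turn":5},{"fingers":0.2,"linear":[-53,90,0],"turn":10},{"fingers":0.2,"linear":[-80,135,5],"turn":15},{"fingers":0.2,"linear":[-106,179,15],"turn":19},{"fingers":0.2,"linear":[-127,215,30],"turn":19}]}}

```text
t: 3.25
ee_pos: [0.473, -0.3519, 0.2185]
eef_rot: [3.128, 0.272, 0.002]
ft_force: [1.0, 0.9, -0.1]
gripper_width: 0.599
```

Run:
```python
from h import *
from station import vision
p=vision.read_camera("wrist"); np.savez("pics/wrist1.npz",**p); cv2.imwrite("pics/wrist1.png",p["color"][:,:,::-1])
plan([(.4714,-.3506,.12,-80.5)])
print("cam pos",np.linalg.inv(p["camera_from_world"])[:3,3])
q=cloud(p).reshape(-1,3);q=q[~np.isnan(q[:,0])]
q=q[(abs(q[:,0]-.471)<.09)&(abs(q[:,1]+.35)<.07)]
for a,b in[(.016,.0205),(.0205,.024),(.05,.064)]:
    m=q[(q[:,2]>a)&(q[:,2]<b)]
    if len(m)>8:
        r=cv2.minAreaRect((m[:,:2]*1000).astype(np.float32)); print("  ",a,len(m),np.round(r[0],1),np.round(r[1],1),round(r[2],1),"med z",np.round(np.median(m[:,2]),4))
```

```text
t 3.3 p [ 470.9 -357.9  217.7] yaw -80.37 tilt 0.45 F [ 0.26 -5.23  0.41] w 0.6 j [ 0.04  0.57  0.76  1.97 -0.54  0.81 -0.29]
  lin [ 1.8 -7.9 97.6] turn 0.1
cam pos [ 0.55343421 -0.33721038  0.3440109 ]
   0.016 5669 [ 471.2 -351.2] [140.4  90.1] 9.7 med z 0.018
   0.0205 1322 [ 470.  -350.1] [133.8  54. ] 0.8 med z 0.0212
   0.05 947 [ 471.8 -350.4] [58.9 17.6] 9.3 med z 0.0587
```

View pics/wrist1.png

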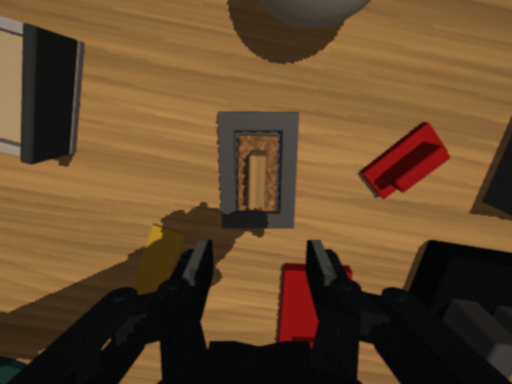

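The wrist picture shows the grey tray at (258,170) with the cork block and its ridge at (257,180). The red block is off at (405,160). Going down to grasp.

Run:
```python
from h import *
plan([(.4716,-.3505,.12,-80.6),(.4716,-.3505,.043,-80.6)])
```

```text
t 3.3 p [ 470.9 -357.9  217.7] yaw -80.37 tilt 0.45 F [ 0.26 -5.23  0.41] w 0.6 j [ 0.04  0.57  0.76  1.97 -0.54  0.81 -0.29]
  lin [ 2.1 -7.9 97.6] turn 0.2
  lin [  2.2  -8.5 174.6] turn 0.2
```

>>> {"method": "move_arm", "body": {"moves": [{"fingers":0.1,"linear":[0,0,50],"turn":0},{"fingers":0.1,"linear":[0,0,90],"turn":0},{"fingers":0.1,"linear":[0,0,110],"turn":0},{"fingers":0.1,"linear":[0,0,115],"turn":0},{"fingers":0.1,"linear":[0,0,115],"turn":0}]}}

```text
t: 3.92
ee_pos: [0.4732, -0.3499, 0.1041]
eef_rot: [3.129, 0.274, 0.002]
ft_force: [-0.9, -0.1, 0.8]
gripper_width: 0.555
```

Run:
```python
from h import *
plan([(.4716,-.3505,.043,-80.6)])
```

```text
t 3.92 p [ 473.2 -349.9  104.1] yaw -80.0 tilt 0.09 F [-0.92 -0.14  0.79] w 0.555 j [ 0.15  0.71  0.6   2.04 -0.7   0.61 -0.16]
  lin [-1.8  0.2 61.1] turn 0.6
```

>>> {"method": "move_arm", "body": {"moves": [{"fingers":0.1,"linear":[-1.8,0.2,25],"turn":0.6},{"fingers":0.1,"linear":[-1.8,0.2,45],"turn":0.6},{"fingers":0.1,"linear":[-1.8,0.2,57],"turn":0.6},{"fingers":0.1,"linear":[-1.8,0.2,61],"turn":0.6},{"fingers":0.1,"linear":[-1.8,0.2,61],"turn":0.6}]}}

```text
t: 4.55
ee_pos: [0.471, -0.3501, 0.0424]
eef_rot: [3.131, 0.257, 0.0]
ft_force: [0.4, 0.2, -0.7]
gripper_width: 0.547
```

>>> {"method": "move_arm", "body": {"moves": [{"fingers":-1,"linear":[0,0,0],"turn":0},{"fingers":-1,"linear":[0,0,0],"turn":0},{"fingers":-1,"linear":[0,0,0],"turn":0},{"fingers":-1,"linear":[0,0,0],"turn":0},{"fingers":-1,"linear":[0,0,0],"turn":0}], "grip_force": 60}}

```text
t: 5.18
ee_pos: [0.4712, -0.3502, 0.0429]
eef_rot: [3.131, 0.257, 0.001]
ft_force: [0.5, 1.0, 6.8]
gripper_width: 0.201
```

Run:
```python
from h import *
plan([(.4716,-.3505,.13,-80.6)])
```

```text
t 5.17 p [ 471.2 -350.2   42.9] yaw -80.61 tilt 0.06 F [0.49 1.01 6.77] w 0.201 j [ 0.22  0.79  0.5   2.05 -0.79  0.5  -0.1 ]
  lin [  0.4   0.4 -87.1] turn -0.0
```

>>> {"method": "move_arm", "body": {"moves": [{"fingers":-1,"linear":[0,0,-5],"turn":0},{"fingers":-1,"linear":[0,0,-20],"turn":0},{"fingers":-1,"linear":[0,0,-60],"turn":0},{"fingers":-1,"linear":[0,0,-115],"turn":0},{"fingers":-1,"linear":[0,0,-150],"turn":0}]}}

```text
t: 5.8
ee_pos: [0.471, -0.3504, 0.1952]
eef_rot: [3.129, 0.257, 0.002]
ft_force: [0.8, -0.1, -2.7]
gripper_width: 0.199
```

>>> {"method": "move_arm", "body": {"moves": [{"fingers":-1,"linear":[0,0,0],"turn":0},{"fingers":-1,"linear":[0,0,0],"turn":0},{"fingers":-1,"linear":[0,0,0],"turn":0}]}}

```text
t: 6.18
ee_pos: [0.4701, -0.3488, 0.1908]
eef_rot: [-3.129, -0.257, 0.004]
ft_force: [-0.6, -0.1, -1.5]
gripper_width: 0.199
```

Run:
```python
from h import *
from station import vision
p=vision.read_camera("side"); np.savez("pics/side2.npz",**p); crop(p,200,160,170,160,4,"pics/side2.png")
plan([(.5094,-.0631,.19,-5.7)])
for s in range(3): print(pose()[0]["ft_force"]); 
q=cloud(p).reshape(-1,3);q=q[~np.isnan(q[:,0])]
q=q[(abs(q[:,0]-.471)<.07)&(abs(q[:,1]+.35)<.06)&(q[:,2]>.06)]
print(np.percentile(q[:,2],[0,1,5,50]))
```

```text
t 6.22 p [ 470.1 -349.1  190.8] yaw -80.6 tilt 0.18 F [ 0.09 -0.81 -1.41] w 0.203 j [ 0.06  0.6   0.74  2.   -0.58  0.77 -0.27]
  lin [  85.4 -275.7    1.2] turn -74.9
[ 0.09248208 -0.80733263 -1.40725212]
[ 0.09248208 -0.80733263 -1.40725212]
[ 0.09248208 -0.80733263 -1.40725212]
[0.15387866 0.16534491 0.18842713 0.49551986]
```

View pics/side2.png

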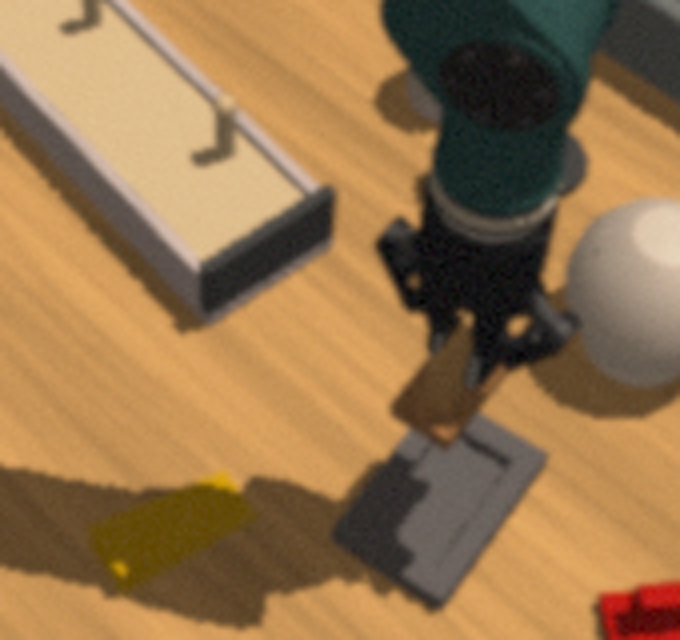

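Block held straight, with its underside 36 mm below the TCP. Checking the closed gripper's width at peg height before going near the pegs.

Run:
```python
from h import *
from station import vision
s,p,r=pose()
D=load("pics/side2.npz"); S=vision.read_camera("scene"); np.savez("pics/scene2.npz",**S); crop(S,130,80,110,90,7,"pics/scene2.png")
M=r.as_matrix()
for n,P in(("side",D),("scene",S)):
    q=cloud(P).reshape(-1,3);q=q[~np.isnan(q[:,0])]
    q=(q-p)@M*1000
    q=q[(abs(q[:,0])<60)&(abs(q[:,1])<80)&(q[:,2]<45)&(q[:,2]>-130)]
    for z in range(-120,45,10):
        m=q[(q[:,2]>=z)&(q[:,2]<z+10)]
        if len(m)>3: print(n,"behind TCP",-z-10,-z,len(m),"y",np.round(np.percentile(m[:,1],[1,99])),"x",np.round(np.percentile(m[:,0],[1,99])))
```

```text
side behind TCP 110 120 57 y [-23.  38.] x [-39.   5.]
side behind TCP 100 110 15 y [-27.  39.] x [-12.   2.]
side behind TCP 90 100 45 y [-40.  43.] x [-15.   6.]
side behind TCP 80 90 141 y [-59.  64.] x [-21.  10.]
side behind TCP 70 80 136 y [-61.  65.] x [-20.  11.]
side behind TCP 60 70 82 y [-57.  59.] x [-19.  -5.]
side behind TCP 50 60 91 y [-52.  53.] x [-19.   3.]
side behind TCP 40 50 58 y [-47.  48.] x [-17.   9.]
side behind TCP 30 40 114 y [-43.  43.] x [-15.  10.]
side behind TCP 20 30 38 y [-28.  36.] x [-14.   7.]
side behind TCP 10 20 119 y [-13.  23.] x [-32.  10.]
side behind TCP 0 10 47 y [-21.  23.] x [-34.   1.]
side behind TCP -10 0 44 y [-20.  23.] x [-32.   2.]
side behind TCP -20 -10 35 y [-18.  19.] x [-46.  -6.]
side behind TCP -30 -20 220 y [-21.  23.] x [-48.  18.]
side behind TCP -40 -30 30 y [-19.  23.] x [-47.  20.]
scene behind TCP 110 120 48 y [-37.  18.] x [-5. 38.]
scene behind TCP 100 110 16 y [-37. -27.] x [-7. 14.]
scene behind TCP 90 100 49 y [-45.  42.] x [-8. 21.]
scene behind TCP 80 90 100 y [-64.  61.] x [-8. 23.]
scene behind TCP 70 80 98 y [-64.  65.] x [-10.  21.]
scene behind TCP 60 70 61 y [-56.  58.] x [-0. 20.]
scene behind TCP 50 60 66 y [-48.  55.] x [-9. 19.]
scene behind TCP 40 50 49 y [-44.  46.] x [-12.  16.]
scene behind TCP 30 40 66 y [-41.  45.] x [-9. 16.]
scene behind TCP 20 30 24 y [-22.  29.] x [-8. 16.]
scene behind TCP 10 20 72 y [-21.  21.] x [-9. 32.]
scene behind TCP 0 10 35 y [-22.  20.] x [-5. 32.]
scene behind TCP -10 0 34 y [-22.  19.] x [-5. 32.]
scene behind TCP -20 -10 33 y [-22.  18.] x [-39.  45.]
scene behind TCP -30 -20 158 y [-22.  22.] x [-42.  47.]
scene behind TCP -40 -30 26 y [-21.  19.] x [-39.  47.]
```

View pics/scene2.png

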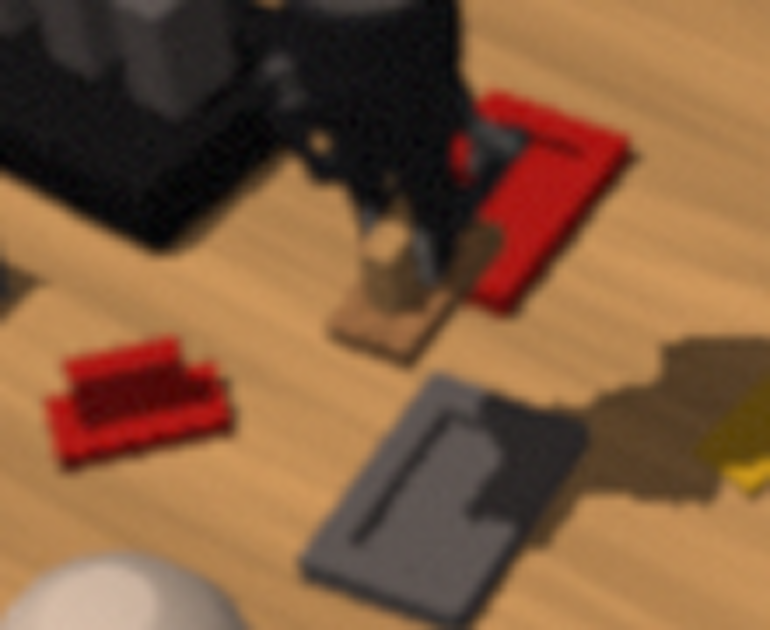

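The knuckles are ±36–44 mm wide at the height the pegs would reach (29 mm behind the TCP), which is too tight against a peg edge 35 mm away. I'll lay the block back and regrip 7 mm higher on the ridge.

>>> {"method": "move_arm", "body": {"moves": [{"fingers":-1,"linear":[0,0,55],"turn":0},{"fingers":-1,"linear":[0,0,100],"turn":0},{"fingers":-1,"linear":[0,0,125],"turn":0},{"fingers":-1,"linear":[0,0,140],"turn":0},{"fingers":-1,"linear":[0,0,146],"turn":0}]}}

```text
t: 6.9
ee_pos: [0.4707, -0.35, 0.0455]
eef_rot: [-3.131, -0.257, 0.001]
ft_force: [-0.2, -0.5, -1.2]
gripper_width: 0.201
```

>>> {"method": "move_arm", "body": {"moves": [{"fingers":-1,"linear":[0,0,3],"turn":0},{"fingers":-1,"linear":[0,0,3],"turn":0}]}}

```text
t: 7.15
ee_pos: [0.4713, -0.3503, 0.044]
eef_rot: [3.13, 0.257, 0.002]
ft_force: [0.6, -0.0, -2.4]
gripper_width: 0.197
```

>>> {"method": "move_arm", "body": {"moves": [{"fingers":-1,"linear":[0,0,1],"turn":0},{"fingers":0,"linear":[0,0,1],"turn":0},{"fingers":0,"linear":[0,0,1],"turn":0},{"fingers":0,"linear":[0,0,-3],"turn":0},{"fingers":0,"linear":[0,0,-6],"turn":0}]}}

```text
t: 7.78
ee_pos: [0.471, -0.35, 0.0497]
eef_rot: [3.131, 0.257, 0.001]
ft_force: [-0.3, 0.2, -0.9]
gripper_width: 0.499
```

Run:
```python
from h import *
plan([(.4716,-.3505,.050,-80.6)])
```

```text
t 7.78 p [ 471.  -350.    49.7] yaw -80.6 tilt 0.03 F [-0.33  0.15 -0.86] w 0.499 j [ 0.21  0.78  0.52  2.05 -0.79  0.51 -0.1 ]
  lin [ 0.5  0.5 -0.3] turn -0.0
```

>>> {"method": "move_arm", "body": {"moves": [{"fingers":-1,"linear":[0,0,0],"turn":0},{"fingers":-1,"linear":[0,0,0],"turn":0},{"fingers":-1,"linear":[0,0,0],"turn":0},{"fingers":-1,"linear":[0,0,0],"turn":0}], "grip_force": 60}}

```text
t: 8.28
ee_pos: [0.4712, -0.3502, 0.0497]
eef_rot: [3.131, 0.257, 0.001]
ft_force: [0.1, 0.3, 4.9]
gripper_width: 0.203
```

>>> {"method": "move_arm", "body": {"moves": [{"fingers":-1,"linear":[0,0,-5],"turn":0},{"fingers":-1,"linear":[0,0,-20],"turn":0},{"fingers":-1,"linear":[0,0,-60],"turn":0},{"fingers":-1,"linear":[0,0,-100],"turn":0},{"fingers":-1,"linear":[0,0,-120],"turn":0}]}}

```text
t: 8.9
ee_pos: [0.4713, -0.3504, 0.1717]
eef_rot: [3.129, 0.257, 0.003]
ft_force: [-0.3, 0.9, -2.3]
gripper_width: 0.199
```

>>> {"method": "move_arm", "body": {"moves": [{"fingers":-1,"linear":[0,0,0],"turn":0},{"fingers":-1,"linear":[0,0,0],"turn":0}]}}

```text
t: 9.15
ee_pos: [0.4704, -0.3489, 0.1681]
eef_rot: [-3.129, -0.258, 0.003]
ft_force: [-0.2, 0.1, -3.2]
gripper_width: 0.198
```

Run:
```python
from h import *
from station import vision
s,p,r=pose();M=r.as_matrix()
for n in("side","scene"):
    P=vision.read_camera(n); np.savez(f"pics/{n}3.npz",**P)
    q=cloud(P).reshape(-1,3);q=q[~np.isnan(q[:,0])]
    q=(q-p)@M*1000
    q=q[(abs(q[:,0])<60)&(abs(q[:,1])<80)&(q[:,2]<60)&(q[:,2]>-130)]
    for z in list(range(-45,0,5))+[26,32,38,44]:
        m=q[(q[:,2]>=z)&(q[:,2]<z+5)]
        if len(m)>3: print(n,"behind TCP",-z-5,-z,len(m),"y",np.round(np.percentile(m[:,1],[1,99])),"x",np.round(np.percentile(m[:,0],[1,99])))
    b=q[q[:,2]>20]; print("block bottom", np.percentile(b[:,2],[50,95,99,100]))
u=np.array([np.cos(np.radians(84.3)),np.sin(np.radians(84.3))]);v=np.array([u[1],-u[0]])
L=np.array([.5362,.0448])-.020*v
for y in(-.11,0,.11): print(y,L+y*u)
a=L-.11*u
plan([(*a,.16,-5.7)])
```

```text
side behind TCP 40 45 33 y [-41.  48.] x [-15.   9.]
side behind TCP 35 40 66 y [-39.  43.] x [-14.   9.]
side behind TCP 30 35 35 y [-39.  39.] x [-14.   7.]
side behind TCP 25 30 25 y [-31.  32.] x [-15.   2.]
side behind TCP 20 25 11 y [-14.  22.] x [-13.   5.]
side behind TCP 15 20 14 y [-13.  23.] x [-13.   9.]
side behind TCP 10 15 39 y [-16.  24.] x [-27.  11.]
side behind TCP 5 10 81 y [-18.  20.] x [-33.  14.]
side behind TCP 0 5 23 y [-20.  23.] x [-31.   2.]
side behind TCP -31 -26 177 y [-21.  23.] x [-47.  39.]
side behind TCP -37 -32 38 y [-21.  23.] x [-48.  17.]
side behind TCP -43 -38 21 y [-19.  23.] x [-47.  26.]
block bottom [29.71655139 39.48723131 41.15366062 44.36574095]
scene behind TCP 40 45 25 y [-44.  50.] x [-8. 15.]
scene behind TCP 35 40 36 y [-39.  45.] x [-10.  17.]
scene behind TCP 30 35 27 y [-35.  37.] x [-11.  14.]
scene behind TCP 25 30 19 y [-29.  39.] x [-7. 15.]
scene behind TCP 20 25 10 y [-22.  15.] x [-5. 14.]
scene behind TCP 15 20 11 y [-21.  17.] x [-3. 14.]
scene behind TCP 10 15 29 y [-22.  21.] x [-11.  26.]
scene behind TCP 5 10 40 y [-22.  19.] x [-9. 30.]
scene behind TCP 0 5 19 y [-21.  22.] x [-1. 33.]
scene behind TCP -31 -26 112 y [-22.  21.] x [-41.  47.]
scene behind TCP -37 -32 33 y [-22.  14.] x [-42.  46.]
scene behind TCP -43 -38 21 y [-22.  20.] x [-41.  47.]
block bottom [29.5159494  39.65190146 42.88172689 43.50424344]
-0.11 [ 0.50537372 -0.06266972]
0 [0.51629889 0.04678639]
0.11 [0.52722406 0.15624251]
t 9.25 p [ 470.2 -349.   167.8] yaw -80.59 tilt 0.17 F [ 0.35 -0.53 -2.25] w 0.199 j [ 0.08  0.63  0.71  2.01 -0.62  0.73 -0.24]
  lin [  81.5 -276.7    8.3] turn -74.9
```

>>> {"method": "move_arm", "body": {"moves": [{"fingers":-1,"linear":[12,-35,0],"turn":-10},{"fingers":-1,"linear":[24,-75,0],"turn":-20},{"fingers":-1,"linear":[36,-115,0],"turn":-30},{"fingers":-1,"linear":[48,-155,0],"turn":-40},{"fingers":-1,"linear":[58,-195,0],"turn":-50}]}}

```text
t: 9.88
ee_pos: [0.496, -0.1466, 0.1684]
eef_rot: [-2.724, -1.564, 0.002]
ft_force: [0.3, 0.1, -1.3]
gripper_width: 0.198
```

Run:
```python
from h import *
plan([(.5054,-.0627,.16,-5.7)])
```

```text
t 9.88 p [ 496.  -146.6  168.4] yaw -30.28 tilt 0.09 F [ 0.28  0.08 -1.35] w 0.198 j [-0.16  0.5   0.49  2.15 -0.42  0.58  0.11]
  lin [ 77.2 -34.1   8.4] turn -24.6
```

>>> {"method": "move_arm", "body": {"moves": [{"fingers":-1,"linear":[26,-12,2],"turn":-9},{"fingers":-1,"linear":[52,-24,5],"turn":-18},{"fingers":-1,"linear":[77,-34,8],"turn":-24.6},{"fingers":-1,"linear":[77,-34,8],"turn":-24.6},{"fingers":-1,"linear":[77,-34,8],"turn":-24.6}]}}

```text
t: 10.5
ee_pos: [0.5058, -0.0654, 0.1608]
eef_rot: [-2.336, -2.1, 0.002]
ft_force: [0.2, -0.6, -2.4]
gripper_width: 0.202
```

Run:
```python
from h import *
from station import vision
plan([(.5054,-.0627,.16,-5.7),(.5054,-.0627,.099,-5.7)])
p=vision.read_camera("wrist"); np.savez("pics/wrist4.npz",**p); cv2.imwrite("pics/wrist4.png",p["color"][:,:,::-1])
p=vision.read_camera("side"); np.savez("pics/side4.npz",**p);crop(p,180,130,120,110,6,"pics/side4.png")
```

```text
t 10.5 p [505.8 -65.4 160.8] yaw -6.11 tilt 0.08 F [ 0.24 -0.64 -2.39] w 0.202 j [-0.24  0.48  0.37  2.17 -0.33  0.54  0.28]
  lin [ 2.6 -0.6  0.8] turn -0.4
  lin [ 2.7 -0.6 61.8] turn -0.4
```

View pics/wrist4.png

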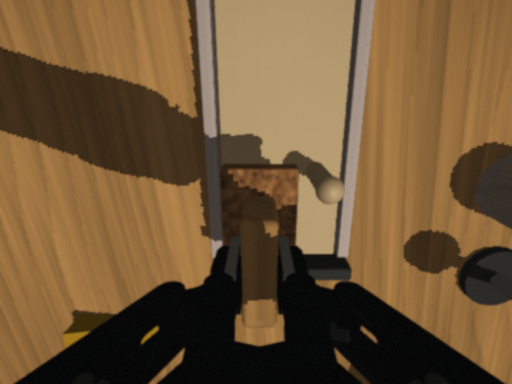

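View pics/side4.png

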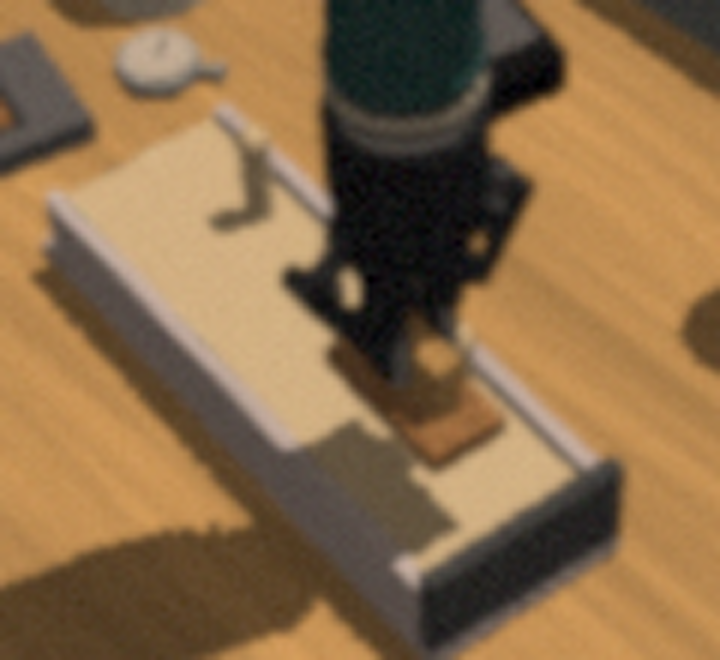

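The block hangs over the strip, between the near cheek (wrist column ~213) and the peg (330,190). Refining jig pose with the wrist depth.

Run:
```python
from h import *
P=load("pics/wrist4.npz")
q=cloud(P).reshape(-1,3);q=q[~np.isnan(q[:,0])]
u=np.array([np.cos(np.radians(84.3)),np.sin(np.radians(84.3))]);v=np.array([u[1],-u[0]])
C=np.array([.5362,.0448]); a=(q[:,:2]-C)@u*1000; b=(q[:,:2]-C)@v*1000; z=q[:,2]*1000
for s in(-1,1):
    k=(z>55.5)&(z<60.5)&(s*b>46)&(s*b<70)&(a>-60)&(a<160)
    f=np.polyfit(a[k],b[k],1); print("cheek",s,k.sum(),f[1],np.degrees(f[0]),np.percentile(b[k],[1,50,99]),"z",np.median(z[k]))
k=(abs(b)<40)&(a>-30)&(a<80)&(z>40)&(z<60); print("face z",np.median(z[k]))
k=(z>100)&(z<125)&(b>10)&(b<45)&(a<-50)&(a>-120); print("peg",k.sum(),np.percentile(a[k],[2,50,98]),np.percentile(b[k],[2,50,98]),z[k].max())
k=(z>69)&(z<75)&(a<-150)&(a>-200); print("stop",k.sum(),np.percentile(a[k],[1,50,99]) if k.sum() else"")
k=(z>105)&(z<145)&(b>-60)&(b<15)&(a<-40)&(a>-125); print("block",k.sum(),np.percentile(a[k],[1,99]),np.percentile(b[k],[1,99]),np.percentile(z[k],[5,50,95]))
```

```text
cheek -1 1903 -56.66995623778339 0.12031969730708579 [-61.81376462 -56.69524776 -51.85080866] z 57.75284882849499
cheek 1 1914 56.58786775911461 0.1337021116823336 [51.79836106 56.54634897 61.76097622] z 57.66343651131892
face z 51.806070639002165
peg 666 [-95.02189223 -85.83665822 -79.0937685 ] [18.99567131 26.14596513 34.87800173] 117.96077785122944
stop 508 [-181.53536851 -175.10955934 -170.76877645]
block 4406 [-112.72878459  -67.34928716] [-39.92688148   3.20605815] [126.49710454 131.95335615 133.40110306]
```

```bash
cat > lane.py <<'E'
from h import *
th=np.radians(84.18); u=np.array([np.cos(th),np.sin(th)]);v=np.array([u[1],-u[0]]);C=np.array([.5362,.0448])
def pt(a,b=-18): return C+(a*u+b*v)/1000
def where():
    s,p,r=pose(); d=(p[:2]-C)*1000; print("along",round(d@u,1),"across",round(d@v,1),"z",round(p[2]*1000,2))
E
python3 - <<'E'
from lane import *
where(); plan([(*pt(-111),.099,-5.82),(*pt(-111),.0868,-5.82)])
E
```

```text
along -113.2 across -18.9 z 161.12
t 10.6 p [505.9 -65.9 161.1] yaw -6.16 tilt 0.06 F [ 0.03 -0.5  -1.93] w 0.2 j [-0.24  0.48  0.37  2.17 -0.33  0.54  0.28]
  lin [ 2.3  1.  62.1] turn -0.3
  lin [ 2.3  1.  74.3] turn -0.3
```

>>> {"method": "move_arm", "body": {"moves": [{"fingers":-1,"linear":[2.3,1,25],"turn":-0.3},{"fingers":-1,"linear":[2.3,1,45],"turn":-0.3},{"fingers":-1,"linear":[2.3,1,55],"turn":-0.3},{"fingers":-1,"linear":[2.3,1,61],"turn":-0.3},{"fingers":-1,"linear":[2.3,1,61],"turn":-0.3}]}}

```text
t: 11.22
ee_pos: [0.5075, -0.0627, 0.1003]
eef_rot: [2.33, 2.107, -0.0]
ft_force: [0.1, -0.1, -1.9]
gripper_width: 0.196
```

Run:
```python
from lane import *
where(); plan([(*pt(-111),.0868,-5.82)])
```

```text
along -109.8 across -17.6 z 100.32
t 11.22 p [507.5 -62.7 100.3] yaw -5.74 tilt 0.01 F [ 0.12 -0.09 -1.94] w 0.196 j [-0.18  0.58  0.29  2.2  -0.4   0.41  0.34]
  lin [-1.2 -0.4 13.5] turn 0.1
```

>>> {"method": "move_arm", "body": {"moves": [{"fingers":-1,"linear":[-2,-0.4,3],"turn":0},{"fingers":-1,"linear":[-2,-0.4,6],"turn":0},{"fingers":-1,"linear":[-2,-0.4,9],"turn":0},{"fingers":-1,"linear":[-2,-0.4,10],"turn":0},{"fingers":-1,"linear":[-2,-0.4,10],"turn":0}]}}

```text
t: 11.85
ee_pos: [0.5072, -0.0645, 0.0905]
eef_rot: [2.329, 2.107, 0.0]
ft_force: [0.0, -0.6, 1.5]
gripper_width: 0.199
```

Run:
```python
from lane import *
where(); plan([(*pt(-111),.0868,-5.82)])
```

```text
along -111.7 across -17.8 z 90.49
t 11.85 p [507.2 -64.5  90.5] yaw -5.72 tilt 0.04 F [ 0.02 -0.63  1.48] w 0.199 j [-0.16  0.6   0.27  2.2  -0.41  0.38  0.35]
  lin [ 0.7 -0.2  3.7] turn 0.1
```

>>> {"method": "move_arm", "body": {"moves": [{"fingers":-1,"linear":[0,0,2],"turn":0},{"fingers":-1,"linear":[0,0,3.8],"turn":0},{"fingers":-1,"linear":[0,0,3.8],"turn":0}]}}

```text
t: 12.22
ee_pos: [0.5072, -0.0645, 0.0866]
eef_rot: [2.329, 2.107, 0.0]
ft_force: [-0.7, -1.4, 3.6]
gripper_width: 0.198
```

Run:
```python
from lane import *
from station import vision
where(); plan([(*pt(113),.0868,-5.82)])
P=vision.read_camera("wrist")
q=cloud(P).reshape(-1,3);q=q[~np.isnan(q[:,0])]
a=(q[:,:2]-C)@u*1000; b=(q[:,:2]-C)@v*1000; z=q[:,2]*1000
k=(b>-45)&(b<10)&(a>-20)&(a<80)&(z>30)&(z<60); print("face z",np.median(z[k]))
where();print(pose()[0]["ft_force"])
```

```text
along -111.7 across -17.8 z 86.58
t 12.22 p [507.2 -64.5  86.6] yaw -5.72 tilt 0.04 F [-0.69 -1.37  3.61] w 0.198 j [-0.15  0.61  0.26  2.2  -0.42  0.38  0.35]
  lin [ 2.247e+02  2.000e-01 -3.000e-01] turn 0.1
face z 43.76508240558879
along -111.7 across -17.8 z 86.62
[-0.5138327  -0.85442303  3.39770854]
```

Wrist depth reads the rail face at 43.8 mm, which is 8.0 mm down, with about 5.5 N on it. Starting the pass.

>>> {"method": "move_arm", "body": {"moves": [{"fingers":-1,"linear":[4,0,0],"turn":0},{"fingers":-1,"linear":[12,0,0],"turn":0},{"fingers":-1,"linear":[20,0,0],"turn":0},{"fingers":-1,"linear":[28,0,0],"turn":0},{"fingers":-1,"linear":[36,0,0],"turn":0}]}}

```text
t: 12.9
ee_pos: [0.5104, -0.0277, 0.0865]
eef_rot: [-2.329, -2.109, 0.0]
ft_force: [-0.1, -3.3, 4.3]
gripper_width: 0.197
```

Run:
```python
from lane import *
where(); plan([(*pt(113),.0867,-5.82)])
```

```text
along -74.7 across -18.3 z 86.49
t 12.9 p [510.4 -27.7  86.5] yaw -5.68 tilt 0.01 F [-0.08 -3.33  4.25] w 0.197 j [-0.23  0.61  0.27  2.2  -0.43  0.38  0.29]
  lin [187.7   0.8  -0.2] turn 0.1
```

>>> {"method": "move_arm", "body": {"moves": [{"fingers":-1,"linear":[8,0,0],"turn":0},{"fingers":-1,"linear":[16,0.1,0],"turn":0},{"fingers":-1,"linear":[24,0.2,0],"turn":0},{"fingers":-1,"linear":[32,0.3,0],"turn":0},{"fingers":-1,"linear":[40,0.4,0],"turn":0}]}}

```text
t: 13.52
ee_pos: [0.5148, 0.0119, 0.0865]
eef_rot: [-2.329, -2.108, 0.0]
ft_force: [0.2, -3.4, 4.3]
gripper_width: 0.196
```

Run:
```python
from lane import *
where(); plan([(*pt(113),.0867,-5.82)])
```

```text
along -35.0 across -18.0 z 86.47
t 13.53 p [514.8  11.9  86.5] yaw -5.7 tilt 0.01 F [ 0.24 -3.45  4.31] w 0.196 j [-0.32  0.61  0.28  2.2  -0.44  0.39  0.23]
  lin [148.    0.3  -0.2] turn 0.1
```

>>> {"method": "move_arm", "body": {"moves": [{"fingers":-1,"linear":[8,0,0],"turn":0},{"fingers":-1,"linear":[16,0,0],"turn":0},{"fingers":-1,"linear":[24,0.1,0],"turn":0},{"fingers":-1,"linear":[32,0.1,0],"turn":0},{"fingers":-1,"linear":[40,0.1,0],"turn":0}]}}

```text
t: 14.15
ee_pos: [0.5189, 0.0517, 0.0865]
eef_rot: [-2.329, -2.108, 0.0]
ft_force: [0.6, -3.6, 2.7]
gripper_width: 0.201
```

Run:
```python
from lane import *
where(); plan([(*pt(113),.0867,-5.82)])
```

```text
along 5.1 across -17.9 z 86.51
t 14.15 p [518.9  51.7  86.5] yaw -5.7 tilt 0.0 F [ 0.63 -3.6   2.72] w 0.201 j [-0.4   0.62  0.3   2.18 -0.46  0.4   0.17]
  lin [107.9   0.2  -0.2] turn 0.1
```

>>> {"method": "move_arm", "body": {"moves": [{"fingers":-1,"linear":[8,0,0],"turn":0},{"fingers":-1,"linear":[16,0,0],"turn":0},{"fingers":-1,"linear":[24,0.1,0],"turn":0},{"fingers":-1,"linear":[32,0.1,0],"turn":0},{"fingers":-1,"linear":[40,0.1,0],"turn":0}]}}

```text
t: 14.78
ee_pos: [0.523, 0.0914, 0.0865]
eef_rot: [-2.329, -2.108, 0.0]
ft_force: [0.1, -3.9, 3.0]
gripper_width: 0.196
```

Run:
```python
from lane import *
where(); plan([(*pt(113),.0867,-5.82)])
```

```text
along 45.0 across -17.9 z 86.49
t 14.78 p [523.   91.4  86.5] yaw -5.7 tilt 0.01 F [ 0.09 -3.86  3.02] w 0.196 j [-0.48  0.63  0.31  2.16 -0.47  0.41  0.1 ]
  lin [68.   0.  -0.2] turn 0.1
```

>>> {"method": "move_arm", "body": {"moves": [{"fingers":-1,"linear":[8,0,0],"turn":0},{"fingers":-1,"linear":[16,0,0],"turn":0},{"fingers":-1,"linear":[24,0,0],"turn":0},{"fingers":-1,"linear":[32,0,0],"turn":0},{"fingers":-1,"linear":[40,0,0],"turn":0}]}}

```text
t: 15.4
ee_pos: [0.5269, 0.1312, 0.0865]
eef_rot: [-2.329, -2.108, 0.0]
ft_force: [-0.4, -4.1, 2.4]
gripper_width: 0.2
```

>>> {"method": "move_arm", "body": {"moves": [{"fingers":-1,"linear":[8,0,0],"turn":0},{"fingers":-1,"linear":[16,0,0],"turn":0},{"fingers":-1,"linear":[24,0,0],"turn":0},{"fingers":-1,"linear":[29,0,0],"turn":0},{"fingers":-1,"linear":[29,0,0],"turn":0}]}}

```text
t: 16.02
ee_pos: [0.5299, 0.161, 0.0865]
eef_rot: [-2.327, -2.109, -0.001]
ft_force: [0.1, -0.3, 3.6]
gripper_width: 0.201
```

Run:
```python
from lane import *
from station import vision
where(); plan([(*pt(113),.0867,-5.82)])
p=vision.read_camera("wrist"); np.savez("pics/wrist5.npz",**p); cv2.imwrite("pics/wrist5.png",p["color"][:,:,::-1])
p=vision.read_camera("scene"); crop(p,215,130,140,140,5,"pics/scene5.png")
q=cloud(p).reshape(-1,3);q=q[~np.isnan(q[:,0])]
a=(q[:,:2]-C)@u*1000; b=(q[:,:2]-C)@v*1000; z=q[:,2]*1000
k=(abs(b)<30)&(a>-160)&(a<-80)&(z>30)&(z<60); print("face z",np.median(z[k]))
```

```text
along 115.0 across -18.1 z 86.52
t 16.02 p [529.9 161.   86.5] yaw -5.64 tilt 0.07 F [ 0.05 -0.3   3.57] w 0.201 j [-0.62  0.65  0.34  2.11 -0.48  0.45 -0.01]
  lin [-2.   0.1 -0.2] turn 0.2
face z 44.334537736574696
```

View pics/scene5.png

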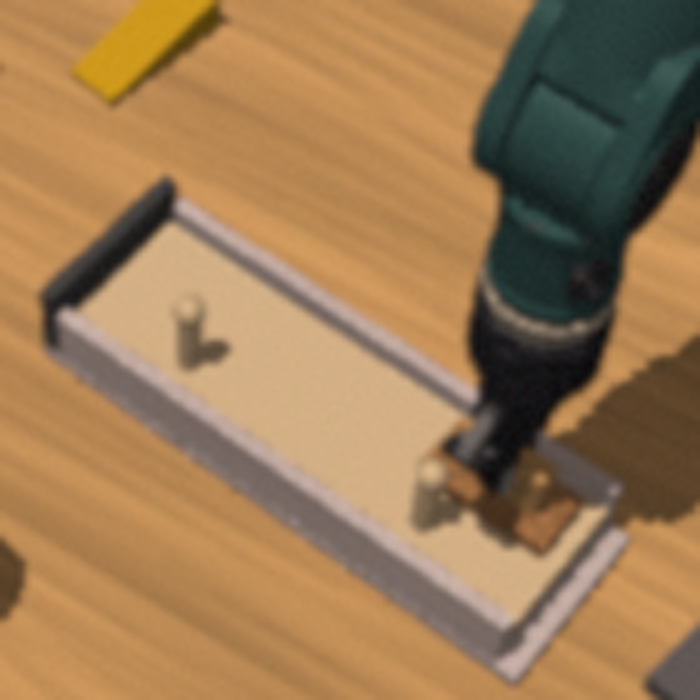

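View pics/wrist5.png

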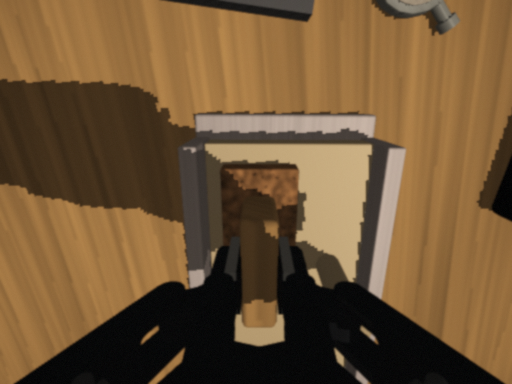

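The scene picture shows the block lying along the strip at the open end (~(500,495) in the crop), clear of the peg at (430,490). The pass is complete, with z steady at 86.5 mm throughout. Lifting straight up and heading back.

>>> {"method": "move_arm", "body": {"moves": [{"fingers":-1,"linear":[0,0,-10],"turn":0},{"fingers":-1,"linear":[0,0,-30],"turn":0},{"fingers":-1,"linear":[0,0,-60],"turn":0},{"fingers":-1,"linear":[0,0,-95],"turn":0},{"fingers":-1,"linear":[0,0,-110],"turn":0}]}}

```text
t: 16.75
ee_pos: [0.53, 0.1599, 0.1981]
eef_rot: [2.329, 2.108, 0.003]
ft_force: [-0.5, 0.1, -1.8]
gripper_width: 0.197
```

Run:
```python
from lane import *
plan([(.50,-.05,.195,-50),(.4714,-.3503,.195,-80.6)])
```

```text
t 16.75 p [530.  159.9 198.1] yaw -5.7 tilt 0.11 F [-0.51  0.09 -1.75] w 0.197 j [-0.73  0.49  0.49  2.06 -0.36  0.68 -0.11]
  lin [-211.8   -9.     2.8] turn 44.3
  lin [-513.5   -7.6    2.4] turn 74.9
```

>>> {"method": "move_arm", "body": {"moves": [{"fingers":-1,"linear":[-40,0,2],"turn":7},{"fingers":-1,"linear":[-90,-2,2],"turn":14},{"fingers":-1,"linear":[-145,-4,2],"turn":22},{"fingers":-1,"linear":[-200,-6,2],"turn":30},{"fingers":-1,"linear":[-250,-8,2],"turn":38}]}}

```text
t: 17.38
ee_pos: [0.4958, -0.0898, 0.194]
eef_rot: [-2.891, -1.227, 0.002]
ft_force: [0.6, 0.0, -2.1]
gripper_width: 0.193
```

Run:
```python
from lane import *
plan([(.4714,-.3503,.18,-80.6)])
```

```text
t 17.38 p [495.8 -89.8 194. ] yaw -43.99 tilt 0.08 F [ 0.56  0.05 -2.14] w 0.193 j [-0.4   0.47  0.66  2.17 -0.48  0.65 -0.17]
  lin [-204.4  163.4   14. ] turn 36.6
```

>>> {"method": "move_arm", "body": {"moves": [{"fingers":-1,"linear":[-44,35,2],"turn":8},{"fingers":-1,"linear":[-88,70,5],"turn":17},{"fingers":-1,"linear":[-132,105,8],"turn":26},{"fingers":-1,"linear":[-172,137,11],"turn":34},{"fingers":-1,"linear":[-204,163,14],"turn":36.6}]}}

```text
t: 18.0
ee_pos: [0.4729, -0.35, 0.1796]
eef_rot: [-3.13, -0.26, 0.002]
ft_force: [1.2, -0.3, -2.8]
gripper_width: 0.202
```

>>> {"method": "move_arm", "body": {"moves": [{"fingers":-1,"linear":[0,0,0],"turn":0},{"fingers":-1,"linear":[0,0,20],"turn":0},{"fingers":-1,"linear":[0,0,50],"turn":0},{"fingers":-1,"linear":[0,0,70],"turn":0},{"fingers":-1,"linear":[0,0,70],"turn":0}]}}

```text
t: 18.62
ee_pos: [0.4731, -0.3462, 0.1083]
eef_rot: [-3.126, -0.267, 0.005]
ft_force: [-0.7, 0.3, -2.5]
gripper_width: 0.199
```

Run:
```python
from lane import *
plan([(.4713,-.3503,.065,-80.6)])
from station import vision
p=vision.read_camera("wrist"); np.savez("pics/wrist6.npz",**p); cv2.imwrite("pics/wrist6.png",p["color"][:,:,::-1])
plan([(.4713,-.3503,.065,-80.6)])
```

```text
t 18.62 p [ 473.1 -346.2  108.3] yaw -80.22 tilt 0.29 F [-0.74  0.27 -2.55] w 0.199 j [ 0.11  0.72  0.66  2.04 -0.74  0.64 -0.13]
  lin [-2.3  4.  43.3] turn 0.4
t 18.68 p [ 473.6 -347.4  109.6] yaw -80.25 tilt 0.13 F [ 0.97 -0.69 -1.75] w 0.198 j [ 0.11  0.72  0.66  2.04 -0.74  0.64 -0.13]
  lin [-2.8  2.6 44.6] turn 0.3
```

View pics/wrist6.png

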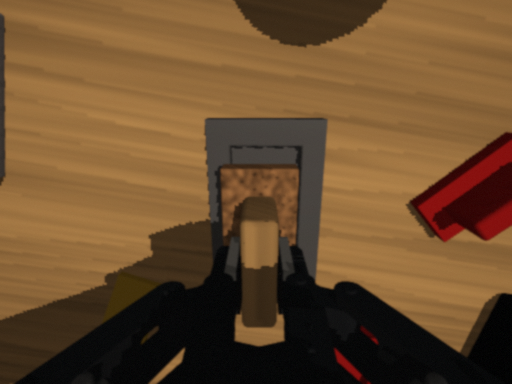

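>>> {"method": "move_arm", "body": {"moves": [{"fingers":-1,"linear":[-2.3,2.0,15],"turn":0.4},{"fingers":-1,"linear":[-2.3,2.0,35],"turn":0.4},{"fingers":-1,"linear":[-2.3,2.0,38],"turn":0.4},{"fingers":-1,"linear":[-2.3,2.0,38],"turn":0.4},{"fingers":-1,"linear":[-2.3,2.0,38],"turn":0.4}]}}

```text
t: 19.3
ee_pos: [0.4722, -0.3512, 0.0729]
eef_rot: [3.131, 0.254, 0.001]
ft_force: [0.3, -0.7, -2.4]
gripper_width: 0.199
```

Run:
```python
from lane import *
plan([(.4713,-.3503,.050,-80.6)])
```

```text
t 19.3 p [ 472.2 -351.2   72.9] yaw -80.71 tilt 0.05 F [ 0.25 -0.67 -2.38] w 0.199 j [ 0.15  0.77  0.6   2.05 -0.8   0.58 -0.08]
  lin [-0.8 -1.1 22.9] turn -0.1
```

>>> {"method": "move_arm", "body": {"moves": [{"fingers":-1,"linear":[-0.8,-1,8],"turn":0},{"fingers":-1,"linear":[-0.8,-1,15],"turn":0},{"fingers":-1,"linear":[-0.8,-1,20],"turn":0},{"fingers":-1,"linear":[-0.8,-1,22],"turn":0},{"fingers":-1,"linear":[-0.8,-1,22.5],"turn":0}]}}

```text
t: 19.92
ee_pos: [0.4709, -0.35, 0.0498]
eef_rot: [-3.131, -0.254, 0.0]
ft_force: [0.2, -1.0, -1.9]
gripper_width: 0.198
```

Run:
```python
from lane import *
plan([(.4713,-.3503,.050,-80.6)])
```

```text
t 19.93 p [ 470.9 -350.    49.8] yaw -80.71 tilt 0.01 F [ 0.21 -1.   -1.86] w 0.198 j [ 0.18  0.79  0.56  2.05 -0.84  0.54 -0.05]
  lin [ 0.3  0.3 -0.2] turn -0.1
```

>>> {"method": "move_arm", "body": {"moves": [{"fingers":-1,"linear":[0,0,0.7],"turn":0},{"fingers":-1,"linear":[0,0,0.7],"turn":0},{"fingers":0,"linear":[0,0,0.7],"turn":0},{"fingers":0,"linear":[0,0,0.7],"turn":0},{"fingers":0,"linear":[0,0,0.7],"turn":0}]}}

```text
t: 20.55
ee_pos: [0.4712, -0.3501, 0.0494]
eef_rot: [3.131, 0.255, 0.0]
ft_force: [0.3, 0.4, 0.2]
gripper_width: 0.504
```

>>> {"method": "move_arm", "body": {"moves": [{"fingers":0,"linear":[0,0,-15],"turn":0},{"fingers":0,"linear":[0,0,-50],"turn":0},{"fingers":0,"linear":[0,0,-100],"turn":0},{"fingers":0,"linear":[0,0,-150],"turn":0},{"fingers":0,"linear":[0,0,-180],"turn":0}]}}

```text
t: 21.18
ee_pos: [0.4712, -0.3509, 0.2328]
eef_rot: [3.129, 0.253, 0.004]
ft_force: [0.6, 0.5, 0.4]
gripper_width: 0.503
```

>>> {"method": "move_arm", "body": {"moves": [{"fingers":0,"linear":[0,0,0],"turn":0},{"fingers":0,"linear":[0,0,0],"turn":0},{"fingers":0,"linear":[0,0,0],"turn":0}]}}

```text
t: 21.55
ee_pos: [0.4704, -0.3492, 0.2282]
eef_rot: [-3.13, -0.255, 0.003]
ft_force: [-0.3, 0.4, -0.6]
gripper_width: 0.498
```

Run:
```python
from lane import *
from station import vision
plan([])
p=vision.read_camera("wrist"); cv2.imwrite("pics/wrist7.png",p["color"][:,:,::-1])
q=cloud(p).reshape(-1,3);q=q[~np.isnan(q[:,0])]
q=q[(abs(q[:,0]-.471)<.09)&(abs(q[:,1]+.35)<.07)]
for a,b in[(.016,.0195),(.0198,.024),(.05,.064)]:
    m=q[(q[:,2]>a)&(q[:,2]<b)]
    r=cv2.minAreaRect((m[:,:2]*1000).astype(np.float32)); print("  ",a,len(m),np.round(r[0],1),np.round(r[1],1),round(r[2],1),"med z",np.round(np.median(m[:,2]),4))
p=vision.read_camera("scene"); cv2.imwrite("pics/scene7.png",p["color"][:,:,::-1])
W=cloud(p);q=W.reshape(-1,3);q=q[~np.isnan(q[:,0])]
a=(q[:,:2]-C)@u*1000; b=(q[:,:2]-C)@v*1000; z=q[:,2]*1000
k=(abs(b)<30)&(abs(a)<80)&(z>30)&(z<60); print("face z",np.median(z[k]))
d=np.abs(W[...,2]-cloud(load("pics/scene0.npz"))[...,2]); cv2.imwrite("pics/diff.png",((d>.012)*255).astype(np.uint8))
```

```text
t 21.55 p [ 470.4 -349.2  228.2] yaw -80.7 tilt 0.14 F [-0.31  0.41 -0.56] w 0.498 j [-0.01  0.58  0.84  1.97 -0.57  0.85 -0.27]
   0.016 4937 [ 470.9 -351.2] [140.8  90.1] 9.7 med z 0.018
   0.0198 1625 [ 468.7 -353. ] [130.5  87. ] 10.7 med z 0.021
   0.05 902 [ 471.5 -350.6] [59.6 17.4] 9.0 med z 0.0587
face z 52.35779077254477
```

View pics/wrist7.png

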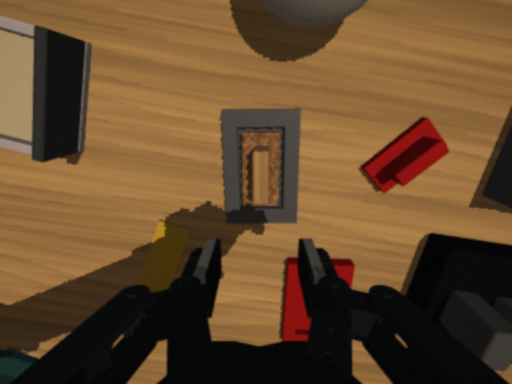

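View pics/scene7.png

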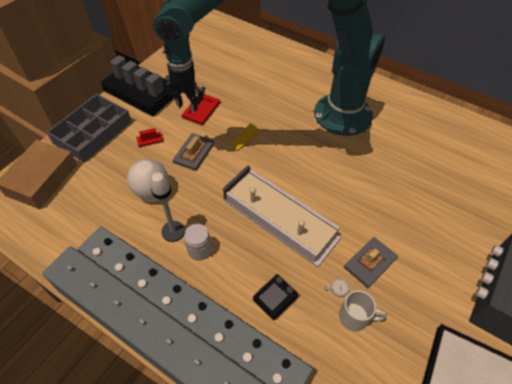

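View pics/diff.png

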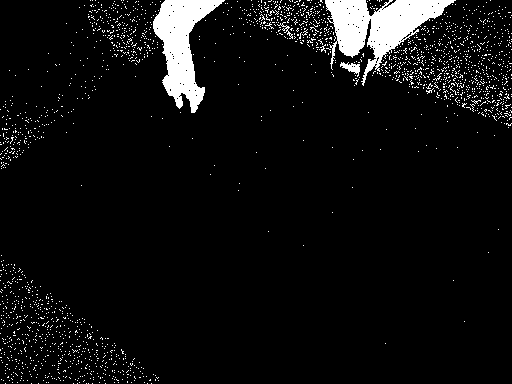

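The block sits flat in its tray at its starting pose (wrist (262,175)). The rail is free again, and nothing differs from the first picture except the arm.

```bash
python3 -c "
from station import job; print(job.job_done())"
```

```text
the job is handed in; nothing more can be done
None
```

The job is done and handed in at about 22 s: the long block rubbed the strip in one pass and is back in its own tray. No verdict was reported.

- **Regrip:** After the first lift, the gripper's knuckles measured about ±36–44 mm wide at peg height, too close to the pegs. I laid the block back in its tray and gripped it 7 mm higher before going to the rail.
- **The pass:** The block's centre went from about −112 to +115 mm along the rail without stopping. The tool height held at 86.5 mm at every reading. The rail face read 8.0 mm down at the start from the wrist camera and about 7.7–8 mm at the end from the scene camera. The load on it was about 4.4–6.3 N, block weight included.
- **Clearance:** I kept the block 2 mm towards the near cheek, away from the pegs.
- **Last checks:** The block lies flat in its tray, at (471.5, −350.6) mm and 9.0°, within about 0.5 mm and 0.5° of where it started. The rail sprang back to 52 mm. A depth comparison with the first scene picture showed no change on the counter except the arm.
- **Disagreements:** The cameras differed by about 2–3 mm on the jig's position along its length, so the lane end positions are good to about that. No check failed.

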